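# Clamp the whetstone in its sloping holder

## Robot

A 6-joint arm with a two-finger parallel gripper is mounted at the origin on the work surface. World frame = base frame: x ahead of the robot, y to its left, z up, the work surface at z = 0. Lengths are in mm, angles in rad, forces in N, time in s.
With the tool pointing down it reaches from about 300 to 875 mm from the base axis. Payload 4.2 kg.
Tool frame: the origin (TCP) lies on the mounting face of the last link; the fingertips stand 173 mm ahead of it and the grasp point (between the pads) lies 155 mm ahead of it; y points along the fingers, z is the direction in which the jaws open and shut, and the axes are right-handed (so a half turn about y gives the same grasp; the last joint's range is limited). The gripper opens to 85 mm and grips with 20 to 120 N. Pads are 22 mm wide; open, the fingers measure 114 mm over their backs; the gripper's body (76 mm by 85 mm) begins 54 mm behind the grasp point. The pads swing forward as they close: fully open they stand 13 mm farther back than shut.
Start: joints at [1.144, 0.32, 1.565, -0, 1.257, -0.02], TCP at [227.508, 528.075, 404.738] pointing down, gripper open.
Joint ranges: [-3.11, 3.11], [-0.84, 2.01], [0.21, 2.61], [-1.34, 4.49], [0.05, 2.63], [-2.56, 2.56]. Speed limits (rad/s): [2.57, 2.57, 3.14, 3.14, 3.14, 3.14].

## Interface

Orientations are given as a unit quaternion [x, y, z, w].
In Python, from rig import r, vision, order gives the robot as it stands.
- The arm moves only by the tool send_rows, never from a script. Its argument "increments" is one flat list of numbers, 5 for each row, row after row: the shift along the tool's x, y, z in cm, then the turn about the tool's y in degrees, then the closure in counts, from 0 (fully open) to 255 (shut). A call has 1 to 10 rows; each row shifts and turns the commanded pose from where the row before left it, along the tool's axes as they then stand; what a row does not reach is not made up. A row lasts 1/8 s, in which the tool goes at most 62.5 mm and 10.7 degrees, less where a joint would pass 70% of its speed; a pose out of reach is approached as far as the arm can. A call is refused whole if a number of a shift passes 6.25 or a number of a turn 10.7, either way. A call with a gripper value outside its range is refused whole. The fingers move at their own pace and stop on an object; "squeeze" is the grip in N (left out, the last holds). Time passes only in rows, so rows that do not move let the fingers close. It gives the time, the measured TCP pose, the force and the opening at its end, in the units of the state.
- r.observe(): the state, without advancing time (a new reading comes with each control period).
- vision.snapshot(name): name is "scene" or "top" or "wrist"; returns the picture (480x640x3 uint8, red, green, blue); there is no depth.
- vision.calibration(name): a dict with "fx", "fy", "cx", "cy" (pixels), "rvec" (rotation vector, rad) and "tvec" (3), from world to camera coordinates, as OpenCV has them; the wrist camera has in their place "T_tool_cam" (4x4, takes a point from camera to tool coordinates, whose origin is the TCP and whose axes are the tool frame's). Camera axes: x right, y down, z forward; pixel columns grow to the right and rows downward; lengths in mm; the calibration is good to about 2 mm. A picture is of the moment at which its call begins: read the wrist's pose just before it. calibration takes no time and is no camera call.
- order.hand_in(): hands the job in, once; it reports no verdict.
The state is a dict: "clock": time; "q": joint angles; "dq": joint speeds; "joint_torque": joint torques, N m; "tcp_pos": TCP position; "eef_rot": TCP orientation; "contact_force": force on the tool from outside, world axes, zero at the start; "moment": the same for the moment, N m; "width": opening from 0.0 (shut) to 1.0 (fully open).
Only numpy, scipy, OpenCV 4.12 (cv2) and the standard library are available. Lean on these libraries where they do the work, as an engineer would, in place of code of your own. Each camera call takes 0.05 s, during which the arm holds its last target.

## Task

Get the knife station ready for sharpening: lay the larger of the two whetstones flat and straight on the sloping holder, between the fixed stop at the low end and the sliding jaw, and let go of it. Then slide the jaw down by its handle until the stone is held end to end against the stop and the jaw's sprung rubber pad is pressed about halfway in, without bottoming it, and let go. Leave everything else on the counter where it is.

Things in the scene. Friction and masses are not known exactly. Their poses are not given: they have to be found in the camera images.
- bed: Holder's steel bed, 90 wide, high end nearer the robot, sloping down at 30 degrees away from it, no side walls. Frame tilted with it: x up the slope, y across, z square out of its face. Origin on its face, mid-width, at the inner face of the fixed stop, a lip 18 mm high and 18 thick at negative x. The larger stone, home against the stop, has its centre at x 75, y 0, z 17 mm.
- jaw (a joint): Travel (m) of the sliding jaw: 0 fully open, growing as it slides down along the bed's -x to the stop, at most 0.075. Gap from stop to the relaxed pad = 205 mm minus travel; it meets the stone lying home at about 0.055. Friction about 10 N; stays where left.
- pad (a joint): How far (m) the jaw's sprung pad is pressed in: 0 relaxed, 0.012 bottomed. Black plate 76 wide, 8 thick, reaching 21 mm above the bed, on two pins 14 mm in front of the jaw block (30 long, 84 wide, 21 high). Preloaded: starts to move at 4 N, then 0.4 N per mm.
- jaw_handle (a point): Grip point of the jaw's handle, an upright dark wooden bar square to the sloping bed: 30 mm wide across the slope (y), 16 thick along it (x), top 86 mm above the bed. The point is on its centre line, 65 mm above the bed, 37 mm up the slope from the relaxed pad's face; axes as the bed's.
- stone_mid (a point): Centre of the larger whetstone, a loose plain grey block 150 long (its x) by 58 wide (y) by 34 mm high (z), about 0.6 kg, lying flat on the counter.
- small_stone_mid (a point): Centre of the smaller whetstone, a loose grey block 95 by 48 by 22 mm, of the same material. Not to be used or moved.
- dish: Small blue dish, 90 mm wide, 22 mm high, loose; origin under its centre. Leave alone.
- bowl: White bowl, 110 mm wide, 55 mm high, loose; origin under its centre. Leave alone.
- sauce: Amber sauce bottle, 52 mm wide, 130 mm high, loose; origin under its centre. Leave alone.
- mill: Dark wooden pepper mill, 60 mm wide, 195 mm high, loose; origin under its centre. Leave alone.
- knife: Kitchen knife lying flat, about 320 mm long along its x, loose; origin under its middle. Leave alone.
Mind the look-alikes: they are no part of the job. Leave any green, pink or yellow look-alike of the part that bears stone_mid alone.

How it is judged:
By the outcome, as a careful person would: the job done as asked, in the order asked, and still so for the second after the job is handed in, with the robot touching nothing.
It also fails if it takes over 64 s, if anything falls off the work surface, if the arm or the gripper's body presses on something with over 40 N, if the wrist force passes 120 N, or if a joint passes its speed limit or range.

## Working session

There is one attempt and no reset: what is moved stays moved. The work goes in short steps, Python scripts to look and compute and a tool call to move; the robot and the scene stay as the last step left them, time stands still between calls to the robot, and variables do not carry over. Pictures are saved under pics/ and viewed, and the job is handed in when it is done.

Besides the shell and the picture viewer there is one more tool, called after ">>>" in YAML: its name, and indented under it one key for each argument. send_rows: Moves the arm, as the interface text tells. Its arguments: {"type":"object","properties":{"increments":{"type":"array"},"squeeze":{"type":"number"}},"required":["increments"]}

```bash
ls; mkdir -p pics; python3 - <<'E'
from rig import r, vision, order
import cv2
print(r.observe())
for n in ("scene","top","wrist"):
    im=vision.snapshot(n); cv2.imwrite(f"pics/{n}0.png",im[:,:,::-1]); print(n,vision.calibration(n))
E
```

```text
pics
{'clock': 0.0, 'q': array([ 1.14403426e+00,  3.20280557e-01,  1.56565716e+00,  1.97444551e-05,
        1.25739643e+00, -1.99811779e-02]), 'dq': array([ 0.00042622,  0.00165215,  0.00067011, -0.0020942 , -0.00012982,
        0.00046447]), 'joint_torque': array([ 1.49043597e-03, -4.15526533e+01, -2.34163535e+01,  2.24240630e-04,
        8.15824082e-03, -2.09693916e-06]), 'tcp_pos': array([227.41968646, 527.93399313, 403.89699903]), 'eef_rot': array([ 0.69312969, -0.14297416,  0.14268843, -0.69193181]), 'contact_force': array([ 1.00282728, -0.19205996,  0.26771335]), 'moment': array([ 0.02264347, -0.00494866, -0.04615367]), 'width': 0.9967171694118996}
scene {'fx': 475.5639565202942, 'fy': 475.5639565202942, 'cx': 317.4469932367552, 'cy': 240.28508615699806, 'rvec': array([ 0.65540878,  2.79430951, -0.88450153]), 'tvec': array([ 422.38942518,  -63.52214031, 1542.79326905])}
top {'fx': 458.23664058407314, 'fy': 458.23664058407314, 'cx': 321.6588748179525, 'cy': 233.74845225865448, 'rvec': array([ 2.14154122, -2.19319424,  0.1121913 ]), 'tvec': array([  -1.79302449,  494.15996832, 1434.29709239])}
wrist {'fx': 379.97827713606574, 'fy': 379.97827713606574, 'cx': 316.98276531828196, 'cy': 245.3464087330429, 'T_tool_cam': array([[ 3.01070378e-04,  9.61663058e-01,  2.74233608e-01,
        -7.04378277e+01],
       [-9.15058963e-04, -2.74233240e-01,  9.61662775e-01,
         2.93666575e+01],
       [ 9.99999536e-01, -5.40468096e-04,  7.97414896e-04,
        -6.08674286e-01],
       [ 0.00000000e+00,  0.00000000e+00,  0.00000000e+00,
         1.00000000e+00]])}
```

View pics/scene0.png

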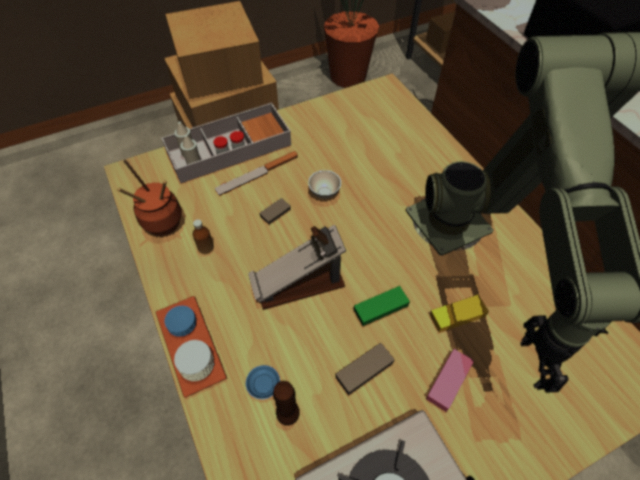

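View pics/top0.png

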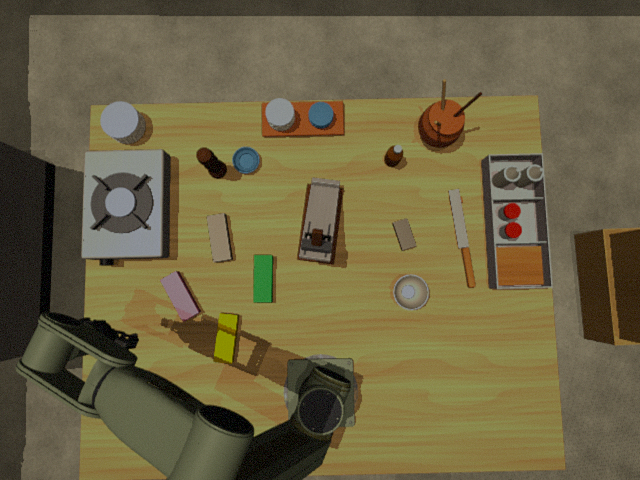

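View pics/wrist0.png

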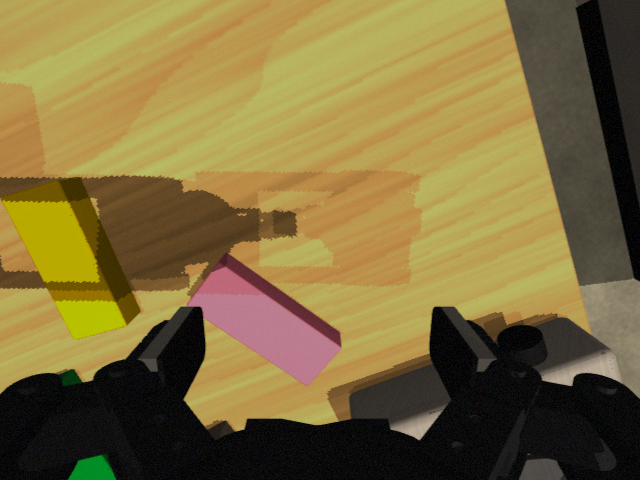

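Candidates in the top view are the large grey block (220,237), the small grey one (404,234), and the green (263,278), pink (181,295) and yellow (227,338) look-alikes. By the description (plain grey, and the larger of the two), I choose (220,237). Next is a close crop to check that.

```bash
python3 - <<'E'
import cv2
t=cv2.imread("pics/top0.png"); s=cv2.imread("pics/scene0.png")
def crop(im,x0,y0,w,h,k,n): cv2.imwrite(n,cv2.resize(im[y0:y0+h,x0:x0+w],None,fx=k,fy=k,interpolation=cv2.INTER_CUBIC))
crop(t,190,165,160,110,5,"pics/c_top.png")
crop(s,240,215,160,120,5,"pics/c_sc1.png")
crop(s,320,330,100,75,8,"pics/c_sc2.png")
E
```

```text
(no output)
```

View pics/c_top.png

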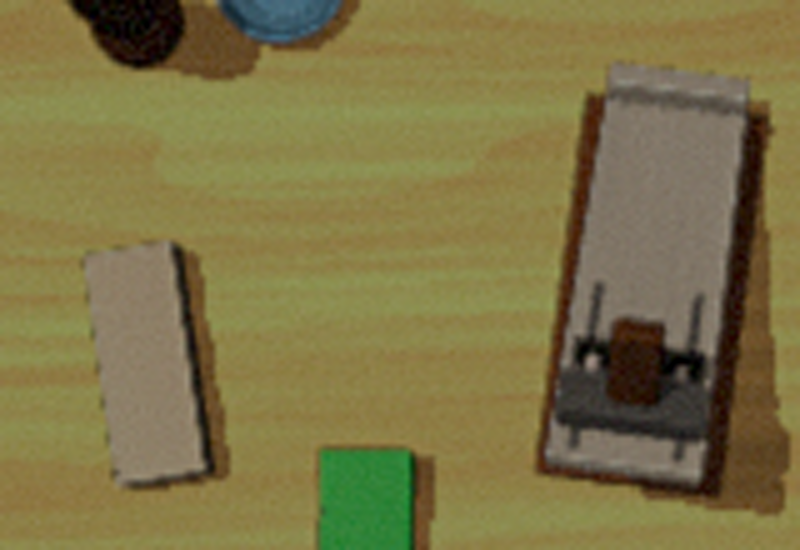

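View pics/c_sc1.png

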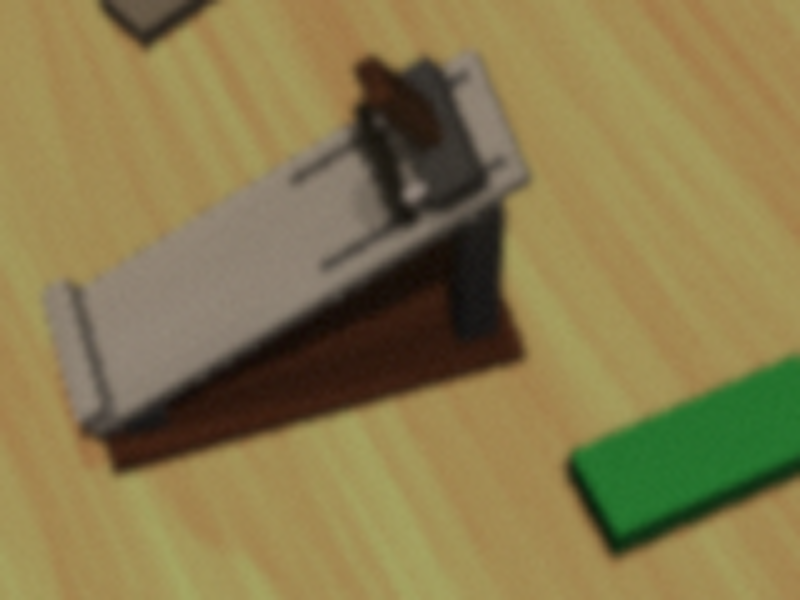

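View pics/c_sc2.png

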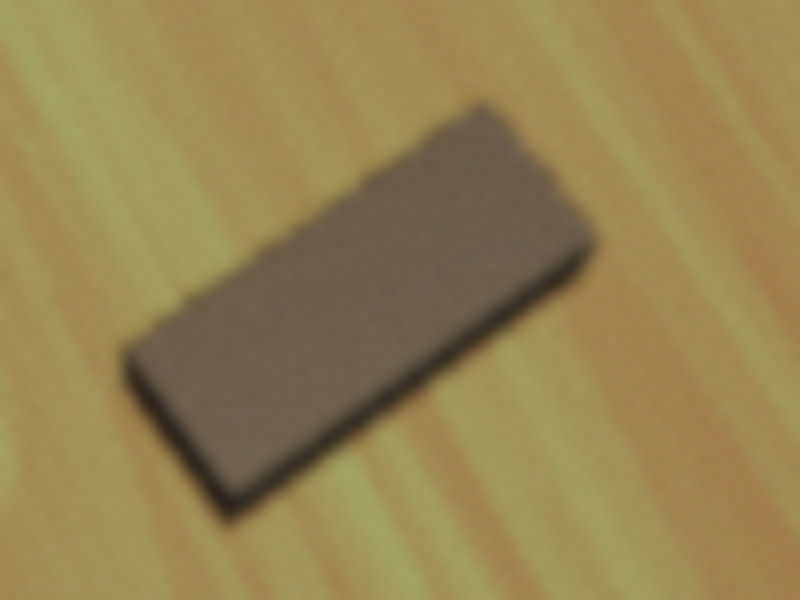

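```bash
cat > h.py <<'E'
import numpy as np, cv2
from scipy.optimize import least_squares
from scipy.spatial.transform import Rotation as R
from rig import r, vision, order
C={n:vision.calibration(n) for n in("top","scene")}
def proj(n,P):
    c=C[n];K=np.array([[c['fx'],0,c['cx']],[0,c['fy'],c['cy']],[0,0,1]])
    return cv2.projectPoints(np.asarray(P,float).reshape(-1,1,3),c['rvec'],c['tvec'],K,None)[0].reshape(-1,2)
def uncrop(p,x0,y0,k): return (np.array(p,float)+.5)/k-.5+np.array([x0,y0])
def bedR(yaw): # columns bed axes
    c,s=np.cos(np.pi/6),.5
    R0=np.array([[-c,0,s],[0,-1,0],[s,0,c]])
    return R.from_euler('z',yaw).as_matrix()@R0
E
cat > fit.py <<'E'
from h import *
def sres(p,ret=0):
    x,y,z,a=p; M=R.from_euler('z',a).as_matrix()
    P=lambda l:np.array([x,y,z])+np.array(l)@M.T
    k=[[75,29,0],[75,-29,0],[-75,-29,0],[-75,29,0]] # top face: far-left, far-right, near-right, near-left
    t=uncrop([(85,255),(172,242),(207,468),(118,484)],190,165,5)
    s=uncrop([(232,495),(128,352),(485,105),(595,238)],320,330,8)
    e=[proj('top',P(k))-t,proj('scene',P(k))-s]
    if ret: print(np.round(e,1).tolist())
    return np.concatenate(e).ravel()
f=least_squares(sres,[500,250,34,0.1]);print('stone top',f.x);sres(f.x,1)
def bres(p,ret=0):
    x,y,z,a,L=p; M=bedR(a)
    P=lambda l:np.array([x,y,z])+np.array(l)@M.T
    kt=[[-18,-45,18],[-18,45,18],[0,-45,18],[0,45,18],[L,-45,0],[L,45,0],[234,-15,86],[234,15,86]]
    t=uncrop([(612,65),(748,80),(609,88),(748,103),(545,462),(705,487),(613,319),(664,323)],190,165,5)
    ks=[[-18,45,18],[-18,-45,18],[0,45,18],[0,-45,18],[L,45,0],[L,-45,0]]
    s=uncrop([(45,285),(82,425),(75,283),(108,415),(475,55),(527,178)],240,215,5)
    e=[proj('top',P(kt))-t,proj('scene',P(ks))-s]
    if ret: 
        for q in e: print(np.round(q,1).tolist())
    return np.concatenate(e).ravel()
f=least_squares(bres,[650,0,30,0.1,290],loss='soft_l1');print('bed',f.x);bres(f.x,1)
M=bedR(f.x[3]);print('handle',f.x[:3]+M@[242,0,65],'home',f.x[:3]+M@[75,0,17])
o=r.observe();print(R.from_quat(o['eef_rot']).as_matrix().round(3))
E
python3 fit.py
```

```text
stone top [4.90414513e+02 3.13273432e+02 3.14856267e+01 1.45832940e-01]
[[[-0.3, -0.0], [0.3, -0.5], [0.2, 0.7], [-0.1, 0.6]], [[-0.2, 0.7], [-0.8, -0.0], [0.1, -0.5], [0.4, 0.0]]]
bed [ 6.41134209e+02 -2.65235602e+01  3.56964373e+01 -1.51246208e-01
  2.72962589e+02]
[[-0.4, 0.3], [0.4, 0.8], [-0.5, -0.2], [-0.1, 0.4], [0.1, -0.2], [-0.6, -1.2], [-0.1, 1.0], [0.6, 1.6]]
[[-0.4, 2.1], [-0.6, 0.4], [-1.5, -0.5], [-0.7, -0.6], [0.1, -0.8], [0.7, 0.3]]
handle [4.66077572e+02 1.56845179e-01 2.12988089e+02] home [585.32675463 -18.01793864  87.91886915]
[[ 0.918 -0.001  0.396]
 [-0.396 -0.001  0.918]
 [-0.    -1.    -0.001]]
```

Stone confirmed: the grey block has no colour tint and fits 150x58, and its top came out at z 31 against a nominal 34. Its centre is about (490,313) at yaw 0.146. I'll flip the tool so the wrist camera stays clear of the handle later.

>>> send_rows:
  increments: [0, 0, 0, 10, 0, 0, 0, 0, 10, 0, 0, 0, 0, 10, 0, 0, 0, 0, 10, 0, 0, 0, 0, 10, 0, 0, 0, 0, 10, 0, 0, 0, 0, 10, 0, 0, 0, 0, 10, 0, 0, 0, 0, 10, 0, 0, 0, 0, 10, 0]
  squeeze: 25

```text
clock: 1.4
tcp_pos: [227.5, 528.0, 404.4]
eef_rot: [0.334, -0.623, 0.623, -0.334]
contact_force: [-1.4, -0.6, -0.4]
width: 0.999
```

>>> send_rows:
  increments: [0, 0, 0, 10, 0, 0, 0, 0, 10, 0, 0, 0, 0, 10, 0, 0, 0, 0, 10, 0, 0, 0, 0, 8.3, 0, 0, 0, 0, 0, 0]

```text
clock: 2.15
tcp_pos: [230.3, 526.7, 404.4]
eef_rot: [-0.054, 0.706, -0.705, 0.052]
contact_force: [0.2, 0.3, 0.4]
width: 1.001
```

```bash
cat >> h.py <<'E'
def go(P,yaw):
    "deltas in tool axes (cm) to TCP target P with tool-x yaw; turn deg"
    o=r.observe();M=R.from_quat(o['eef_rot']).as_matrix()
    y=np.arctan2(M[1,0],M[0,0]);d=(np.array(P)-o['tcp_pos'])
    turn=-np.degrees((yaw-y+np.pi)%(2*np.pi)-np.pi)
    print('tcp',o['tcp_pos'].round(1),'yaw',y.round(3),'tilt',M[:,1].round(3),'F',o['contact_force'].round(1),'w',o['width'].round(3),'t',round(o['clock'],2),'q6',o['q'][5].round(2))
    print('shift cm',(M.T@d/10).round(2),'turn',turn.round(2))
E
python3 -c "
from h import *
go([490.4,313.3,300],.146-np.pi)"
```

```text
Traceback (most recent call last):
  File "h.py", line 19, in go
    print('tcp',o['tcp_pos'].round(1),'yaw',y.round(3),'tilt',M[:,1].round(3),'F',o['contact_force'].round(1),'w',o['width'].round(3),'t',round(o['clock'],2),'q6',o['q'][5].round(2))
                                                                                                                  ^^^^^^^^^^^^^^^^
AttributeError: 'float' object has no attribute 'round'
```

```bash
sed -i "s/o\['width'\].round(3)/round(o['width'],3)/" h.py
python3 -c "
from h import *
go([490.4,313.3,300],.146-np.pi)"
```

```text
tcp [230.3 526.7 404.4] yaw -2.991 tilt [-0.003  0.001 -1.   ] F [0.2 0.3 0.4] w 1.001 t 2.15 q6 2.56
shift cm [-22.55  10.34  25.01] turn 0.25
```

>>> send_rows:
  increments: [-2.8, 0, 3.1, 0, 0, -2.8, 1.3, 3.1, 0, 0, -2.8, 1.3, 3.1, 0, 0, -2.8, 1.3, 3.1, 0, 0, -2.8, 1.3, 3.1, 0, 0, -2.8, 1.3, 3.1, 0, 0, -2.8, 1.3, 3.1, 0, 0, -2.8, 1.3, 3.1, 0, 0, 0, 0, 0, 0, 0]

```text
clock: 3.28
tcp_pos: [490.1, 313.6, 311.2]
eef_rot: [-0.053, 0.705, -0.705, 0.05]
contact_force: [-0.7, 0.4, -0.3]
width: 1.0
```

```bash
python3 -c "
from h import *
go([490.4,313.3,180],.146-np.pi)
cv2.imwrite('pics/w1.png',vision.snapshot('wrist')[:,:,::-1])"
```

```text
tcp [490.1 313.6 311.2] yaw -2.995 tilt [-0.005 -0.    -1.   ] F [-0.7  0.4 -0.3] w 1.0 t 3.27 q6 1.97
shift cm [-0.08 13.12  0.04] turn 0.03
```

View pics/w1.png

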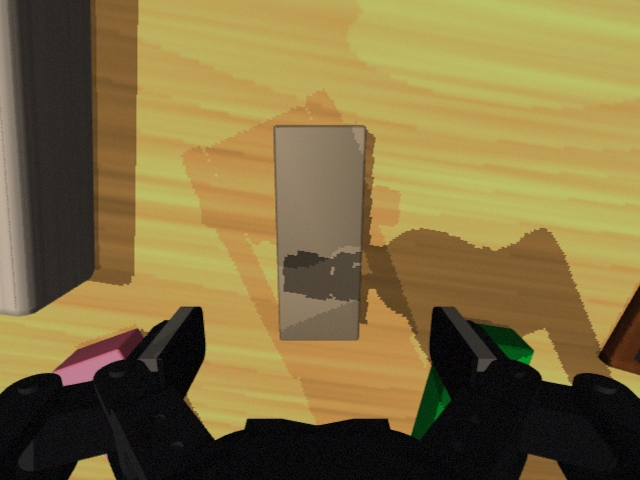

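The wrist view shows the grey stone straight between the fingers, with top-face corners at (275,126), (365,126), (359,340) and (279,340). I'll solve for its pose from these.

```bash
cat >> h.py <<'E'
W=vision.calibration('wrist')
def wray(px):
    o=r.observe();M=R.from_quat(o['eef_rot']).as_matrix();T=W['T_tool_cam']
    d=np.array([(px[0]-W['cx'])/W['fx'],(px[1]-W['cy'])/W['fy'],1])
    return M@T[:3,3]+o['tcp_pos'], M@T[:3,:3]@d
def onz(px,z):
    c,d=wray(px); return c+d*(z-c[2])/d[2]
def wproj(P):
    o=r.observe();M=R.from_quat(o['eef_rot']).as_matrix();T=W['T_tool_cam']
    q=((np.asarray(P,float)-o['tcp_pos'])@M-T[:3,3])@T[:3,:3]
    return np.c_[W['fx']*q[:,0]/q[:,2]+W['cx'],W['fy']*q[:,1]/q[:,2]+W['cy']]
E
python3 -c "
from h import *
P=np.array([onz(p,34) for p in [(275,126),(365,126),(359,340),(279,340)]]);print(P.round(1),P.mean(0))
print(np.linalg.norm(P-np.roll(P,-1,0),axis=1)); d=P[0]+P[1]-P[2]-P[3];print(np.arctan2(d[1],d[0]))"
```

```text
[[558.4 351.9  34. ]
 [566.7 296.4  34. ]
 [418.9 273.6  34. ]
 [410.2 331.6  34. ]] [488.55061512 313.39699837  34.        ]
[ 56.09802522 149.54912691  58.59647504 149.63279109]
0.14471990035301321
```

>>> send_rows:
  increments: [0.1, 3, 0, 0, 0, 0, 3, 0, 0, 0, 0, 3, 0, 0, 0, 0, 2.5, 0, 0, 0, 0, 1.6, 0, 0, 0, 0, 0, 0, 0, 0]

```text
clock: 4.08
tcp_pos: [486.6, 315.8, 181.0]
eef_rot: [-0.055, 0.705, -0.705, 0.052]
contact_force: [0.1, -0.5, -0.4]
width: 0.999
```

>>> send_rows:
  increments: [0, 0, 0, 0, 200, 0, 0, 0, 0, 200, 0, 0, 0, 0, 200, 0, 0, 0, 0, 200, 0, 0, 0, 0, 200, 0, 0, 0, 0, 200]
  squeeze: 25

```text
clock: 4.82
tcp_pos: [487.6, 314.9, 183.0]
eef_rot: [-0.054, 0.706, -0.705, 0.053]
contact_force: [0.0, -4.3, 6.3]
width: 0.673
```

```bash
python3 -c "
from h import *
go([585.3,-18,330],-.151-np.pi)"
```

```text
tcp [487.6 314.9 183. ] yaw -2.99 tilt [-0.001  0.001 -1.   ] F [ 0.  -4.3  6.3] w 0.673 t 4.83 q6 1.97
shift cm [ -4.62 -14.75  34.37] turn 17.32
```

>>> send_rows:
  increments: [0, -1, 0, 0, 200, 0, -2, 0, 0, 200, 0, -3, 0, 0, 200, 0, -3, 0, 0, 200, 0, -3, 0, 0, 200, 0, -3, 0, 0, 200, 0, 0, 0, 0, 200]

```text
clock: 5.7
tcp_pos: [487.9, 315.6, 333.4]
eef_rot: [-0.053, 0.707, -0.703, 0.054]
contact_force: [-0.2, 0.1, -8.3]
width: 0.672
```

```bash
python3 -c "
from h import *
go([585.3,-18,335],-.151-np.pi)
cv2.imwrite('pics/w2.png',vision.snapshot('wrist')[:,:,::-1])"
```

```text
tcp [487.9 315.6 333.4] yaw -2.991 tilt [ 0.001  0.005 -1.   ] F [-0.2  0.1 -8.3] w 0.672 t 5.7 q6 1.97
shift cm [-4.63 -0.31 34.44] turn 17.27
```

View pics/w2.png

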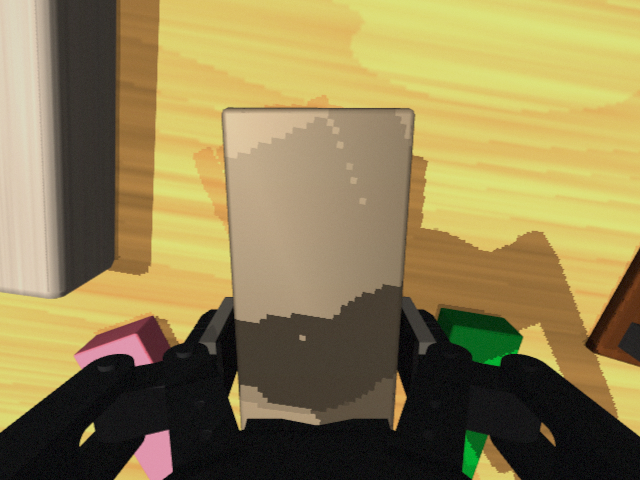

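>>> send_rows:
  increments: [0, -1, 0, 8.6, 200, 0, -1, 0, 8.7, 200, 0, -1, 0, 0, 200]

```text
clock: 6.12
tcp_pos: [487.3, 314.9, 359.6]
eef_rot: [-0.05, -0.705, 0.706, 0.055]
contact_force: [0.6, -0.1, -7.8]
width: 0.674
```

```bash
python3 -c "
from h import *
M=bedR(-.1512); O=np.array([641.1,-26.5,35.7])
h=O+M@[75+5,0,17];print('target centre',h)
go([h[0]+5,h[1],335],-.151-np.pi)"
```

```text
target centre [581.01142745 -17.34473374  90.42243186]
tcp [487.3 314.9 359.6] yaw 2.992 tilt [-0.007 -0.001 -1.   ] F [ 0.6 -0.1 -7.8] w 0.674 t 6.12 q6 2.27
shift cm [-14.73   2.41  31.38] turn 0.08
```

>>> send_rows:
  increments: [-1.8, 0, 3.9, 0, 200, -1.9, 0, 3.9, 0, 200, -1.8, 0, 3.9, 0, 200, -1.9, 0, 3.9, 0, 200, -1.8, 0, 3.9, 0, 200, -1.9, 0, 3.9, 0, 200, -1.8, 0, 3.9, 0, 200, -1.8, 0, 3.9, 0, 200, 0, 0, 0.2, 0, 200, 0, 0, 0, 0, 200]

```text
clock: 7.38
tcp_pos: [585.4, -17.5, 359.7]
eef_rot: [0.051, 0.706, -0.704, -0.055]
contact_force: [-0.5, 0.8, -6.6]
width: 0.672
```

```bash
python3 -c "
from h import *
go([581+2,-17.3,300],-.151-np.pi)
cv2.imwrite('pics/w3.png',vision.snapshot('wrist')[:,:,::-1])
s=vision.snapshot('scene')[:,:,::-1];cv2.imwrite('pics/s3.png',cv2.resize(s[130:330,200:440],None,fx=3,fy=3,interpolation=2))"
```

```text
tcp [585.4 -17.5 359.7] yaw 2.991 tilt [-0.006  0.002 -1.   ] F [-0.5  0.8 -6.6] w 0.672 t 7.38 q6 1.67
shift cm [0.21 5.97 0.02] turn 0.01
```

View pics/w3.png

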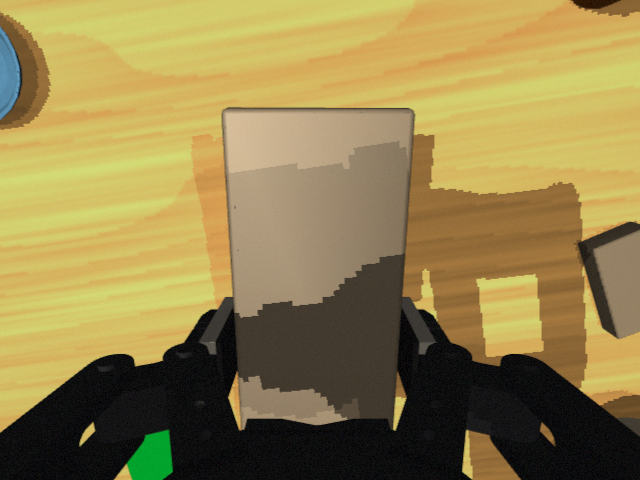

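View pics/s3.png

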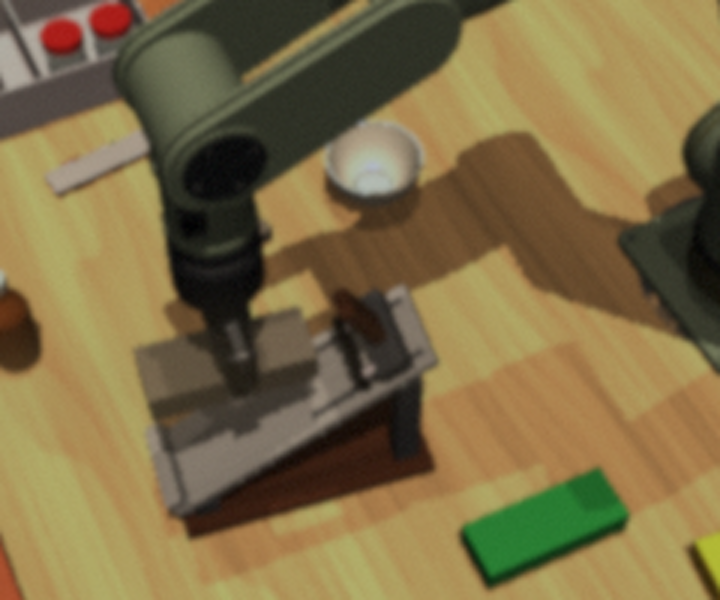

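>>> send_rows:
  increments: [0, 2, 0, 0, 200, 0, 2, 0, 0, 200, 0, 1.5, 0, 0, 200, 0, 0, 0, 0, 200]

```text
clock: 7.98
tcp_pos: [585.1, -16.7, 304.6]
eef_rot: [0.051, 0.706, -0.705, -0.055]
contact_force: [0.7, -0.8, -6.0]
width: 0.674
```

>>> send_rows:
  increments: [0, 0.5, 0, 0, 200, 0, 0.5, 0, 0, 200, 0, 0.3, 0, 0, 200]
  squeeze: 20

```text
clock: 8.35
tcp_pos: [587.2, -17.5, 294.5]
eef_rot: [0.055, 0.706, -0.704, -0.052]
contact_force: [5.8, -0.6, -1.1]
width: 0.672
```

>>> send_rows:
  increments: [0, 0.5, 0, 0, 200, 0, 0.5, 0, 0, 200, 0, 0, 0, 0, 200]

```text
clock: 8.72
tcp_pos: [588.0, -17.6, 284.7]
eef_rot: [0.056, 0.706, -0.705, -0.051]
contact_force: [7.1, -0.4, -3.2]
width: 0.677
```

```bash
python3 -c "
from h import *
go([585,-17.3,257],-.151-np.pi)
cv2.imwrite('pics/w4.png',vision.snapshot('wrist')[:,:,::-1])
s=vision.snapshot('scene')[:,:,::-1];cv2.imwrite('pics/s4.png',cv2.resize(s[200:330,220:380],None,fx=4,fy=4,interpolation=2))"
```

```text
tcp [588.  -17.6 284.7] yaw 2.99 tilt [ 0.007  0.001 -1.   ] F [ 7.1 -0.4 -3.2] w 0.677 t 8.72 q6 1.67
shift cm [0.33 2.77 0.02] turn -0.04
```

View pics/s4.png

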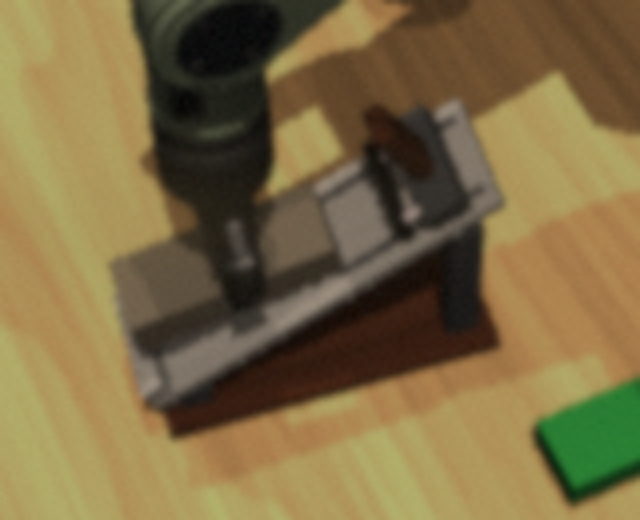

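View pics/w4.png

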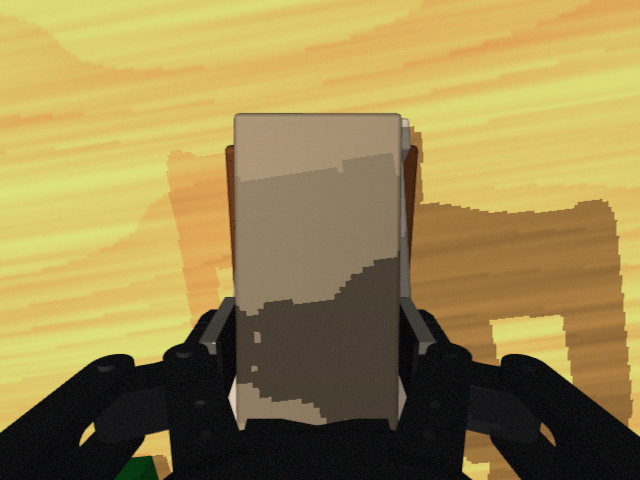

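```bash
python3 - <<'E'
from h import *
M=bedR(-.1512); O=np.array([641.1,-26.5,35.7])
k=[[-18,-45,18],[-18,45,18],[-18,-45,0],[-18,45,0],[0,45,0],[75,-45,0],[75,45,0]]
for a,b in zip(k,wproj(O+np.array(k)@M.T)): print(a,b.round(1))
im=cv2.imread('pics/w4.png')[90:330,200:450];cv2.imwrite('pics/w4c.png',cv2.resize(im,None,fx=2.4*1,fy=2.4,interpolation=2))
E
```

```text
[-18, -45, 18] [234.8 120.8]
[-18, 45, 18] [403.2 120.7]
[-18, -45, 0] [241.4 138.4]
[-18, 45, 0] [396.5 138.3]
[0, 45, 0] [398.1 166.7]
[75, -45, 0] [232.3 299.1]
[75, 45, 0] [405.7 299.2]
```

View pics/w4c.png

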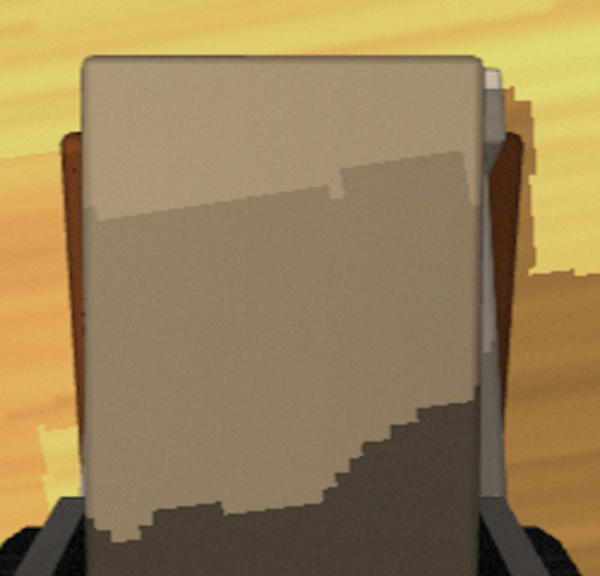

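>>> send_rows:
  increments: [0.1, 0.5, 0.2, 0, 200, 0.1, 0.5, 0.1, 0, 200, 0, 0.5, 0, 0, 200, 0, 0, 0, 0, 200]

```text
clock: 9.32
tcp_pos: [584.7, -20.1, 268.9]
eef_rot: [0.055, 0.706, -0.704, -0.052]
contact_force: [4.8, 0.1, -4.0]
width: 0.671
```

```bash
cat > chk.py <<'E'
from h import *
import sys
n=sys.argv[1]
M=bedR(-.1512); O=np.array([641.1,-26.5,35.7])+2.6*M[:,1]
h=O+M@[80,0,17]
go([585,h[1],257],-.151-np.pi)
cv2.imwrite(f'pics/w{n}.png',vision.snapshot('wrist')[:,:,::-1])
s=vision.snapshot('scene')[:,:,::-1];cv2.imwrite(f'pics/s{n}.png',cv2.resize(s[200:330,220:380],None,fx=4,fy=4,interpolation=2))
E
python3 chk.py 5
```

```text
tcp [584.7 -20.1 268.9] yaw 2.99 tilt [ 0.003  0.002 -1.   ] F [ 4.8  0.1 -4. ] w 0.671 t 9.32 q6 1.67
shift cm [-0.02  1.19 -0.02] turn -0.05
```

View pics/s5.png

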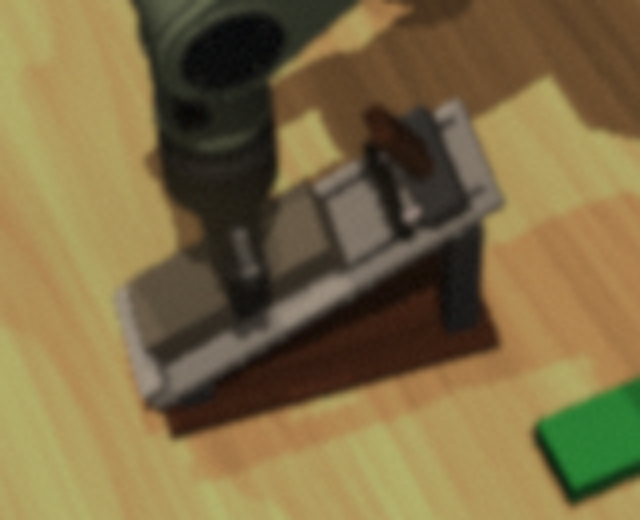

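View pics/w5.png

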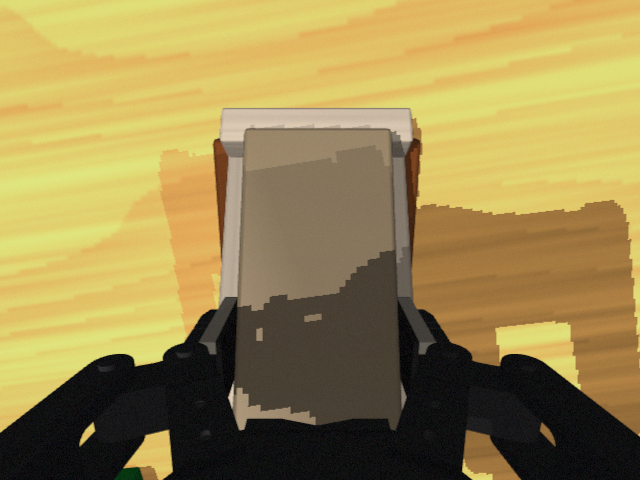

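>>> send_rows:
  increments: [0.4, 0.3, 0, 0, 200, 0.2, 0.4, 0, 0, 200, 0, 0.4, 0, 0, 200, 0, 0, 0, 0, 200]

```text
clock: 9.93
tcp_pos: [580.7, -19.6, 265.1]
eef_rot: [0.059, 0.705, -0.705, -0.048]
contact_force: [0.7, -0.9, 28.3]
width: 0.672
```

```bash
python3 chk.py 6
```

```text
tcp [580.7 -19.6 265.1] yaw 2.991 tilt [ 0.016 -0.    -1.   ] F [ 0.7 -0.9 28.3] w 0.672 t 9.93 q6 1.67
shift cm [-0.41  0.82 -0.03] turn 0.0
```

View pics/s6.png

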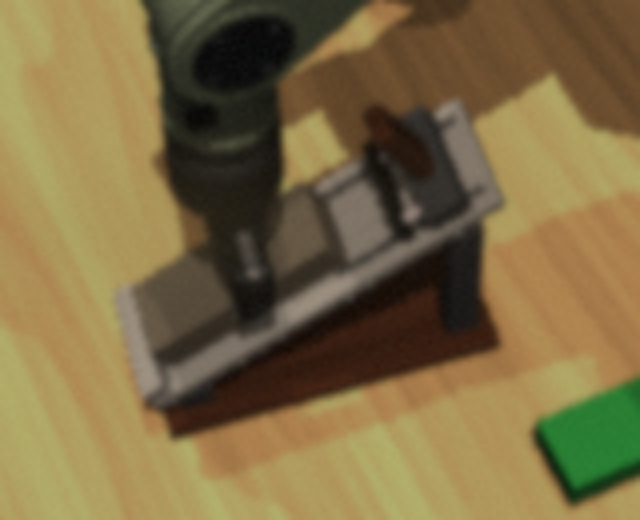

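View pics/w6.png

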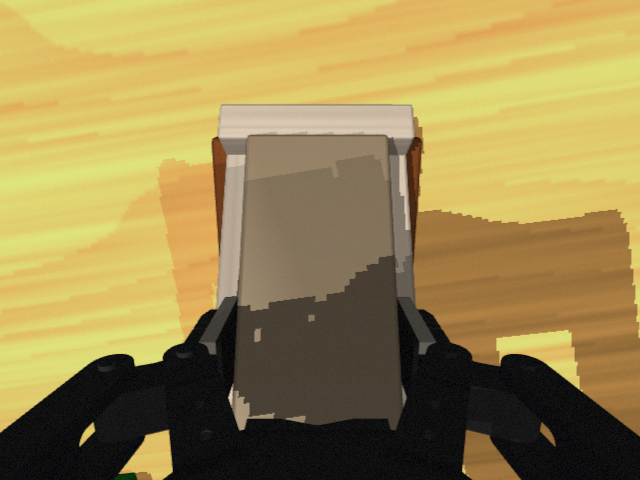

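>>> send_rows:
  increments: [0, -0.8, 0, 0, 200, 0, 0, 0, 0, 200]

```text
clock: 10.28
tcp_pos: [578.1, -19.3, 267.8]
eef_rot: [0.055, 0.705, -0.705, -0.052]
contact_force: [0.1, -0.6, 13.4]
width: 0.673
```

```bash
python3 chk.py 7
```

```text
tcp [578.1 -19.3 267.8] yaw 2.99 tilt [ 0.003  0.001 -1.   ] F [ 0.1 -0.6 13.4] w 0.673 t 10.28 q6 1.67
shift cm [-0.69  1.08 -0.04] turn -0.02
```

View pics/w7.png

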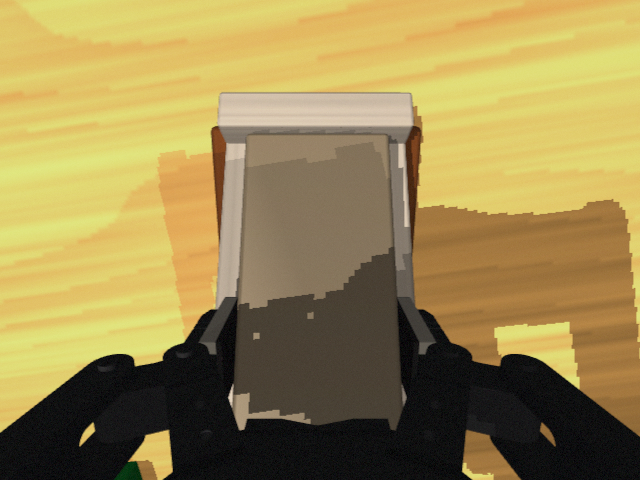

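>>> send_rows:
  increments: [0, -0.2, 0, 0, 84, 0, 0, 0, 0, 78, 0, 0, 0, 0, 72, 0, 0, 0, 0, 66, 0, 0, 0, 0, 50, 0, 0, 0, 0, 30, 0, 0, 0, 0, 0, 0, 0, 0, 0, 0]

```text
clock: 11.38
tcp_pos: [577.1, -19.1, 266.9]
eef_rot: [0.052, 0.706, -0.705, -0.055]
contact_force: [-1.2, 0.1, 0.0]
width: 1.001
```

```bash
python3 chk.py 8
```

```text
tcp [577.1 -19.1 266.9] yaw 2.99 tilt [-0.003  0.002 -1.   ] F [-1.2  0.1  0. ] w 1.001 t 11.38 q6 1.67
shift cm [-0.79  0.98 -0.04] turn -0.03
```

View pics/s8.png

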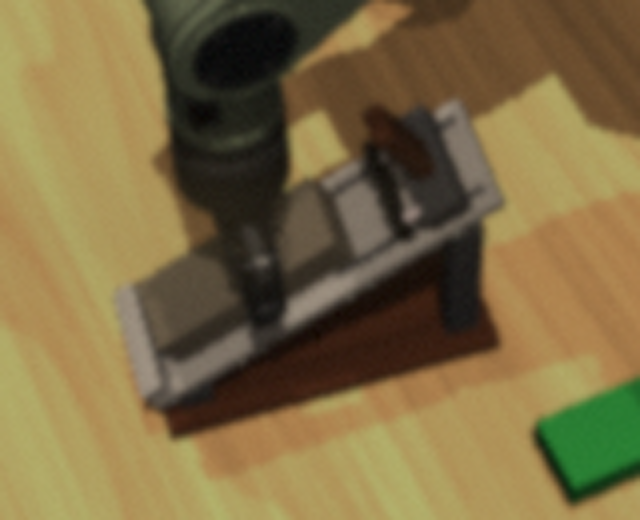

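View pics/w8.png

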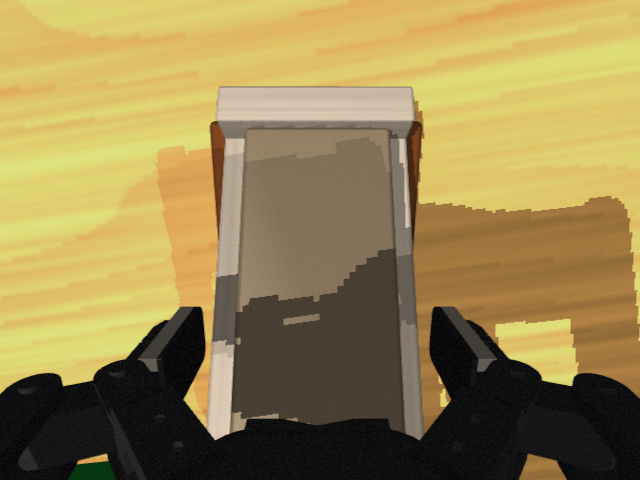

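>>> send_rows:
  increments: [0, -1, 0, 0, 0, 0, -3, 0, 0, 0, 0, -4, 0, 0, 0, 0, -4, 0, 0, 0, 0, -3.5, 0, 0, 0, 0, 0, 0, 0, 0]

```text
clock: 12.22
tcp_pos: [577.8, -19.3, 425.9]
eef_rot: [0.055, 0.706, -0.705, -0.052]
contact_force: [0.4, 0.1, -0.8]
width: 0.999
```

```bash
python3 -c "
from h import *
go([465.7,-2.4,420],-.151-np.pi)
cv2.imwrite('pics/w9.png',vision.snapshot('wrist')[:,:,::-1])"
```

```text
tcp [577.8 -19.3 425.9] yaw 2.99 tilt [ 0.005  0.001 -1.   ] F [ 0.4  0.1 -0.8] w 0.999 t 12.22 q6 1.67
shift cm [11.34  0.54  0.02] turn -0.02
```

View pics/w9.png

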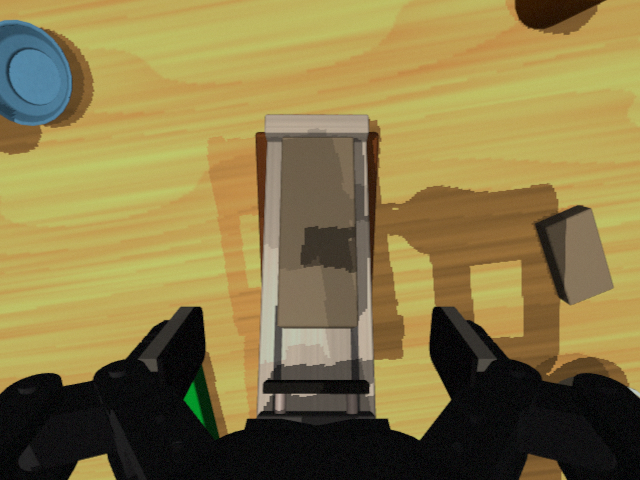

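The stone lies flat and straight on the bed, with end edges at rows 138 and 327 and the stop at rows 115-138. The pad is at row 386. Next I move over the handle.

>>> send_rows:
  increments: [2.8, 0, 0, 0, 0, 2.8, 0, 0, 0, 0, 2.9, 0, 0, 0, 0, 2.8, 0, 0, 0, 0, 0, 0, 0, 0, 0]

```text
clock: 12.9
tcp_pos: [464.2, -2.1, 421.3]
eef_rot: [0.051, 0.705, -0.705, -0.055]
contact_force: [-0.2, 0.1, 0.1]
width: 0.999
```

```bash
python3 -c "
from h import *
go([465.7,-2.4,367],-.151-np.pi)
cv2.imwrite('pics/w10.png',vision.snapshot('wrist')[:,:,::-1])
M=bedR(-.1512); O=np.array([641.1,-26.5,35.7])+2.6*M[:,1]
k=[[0,-45,18],[0,45,18],[205,-38,21],[205,38,21],[234,-15,86],[234,15,86],[0,-45,0],[0,45,0]]
for a,b in zip(k,wproj(O+np.array(k)@M.T)): print(a,b.round(1))"
```

```text
tcp [464.2  -2.1 421.3] yaw 2.991 tilt [-0.006  0.002 -1.   ] F [-0.2  0.1  0.1] w 0.999 t 12.9 q6 1.69
shift cm [-0.18  5.43  0.01] turn -0.0
[0, -45, 18] [259.4 -22.6]
[0, 45, 18] [375.5 -22.8]
[205, -38, 21] [257.8 230.3]
[205, 38, 21] [376.9 230.3]
[234, -15, 86] [284.1 251.8]
[234, 15, 86] [350.3 251.8]
[0, -45, 0] [262.6  -2.4]
[0, 45, 0] [372.2  -2.5]
```

View pics/w10.png

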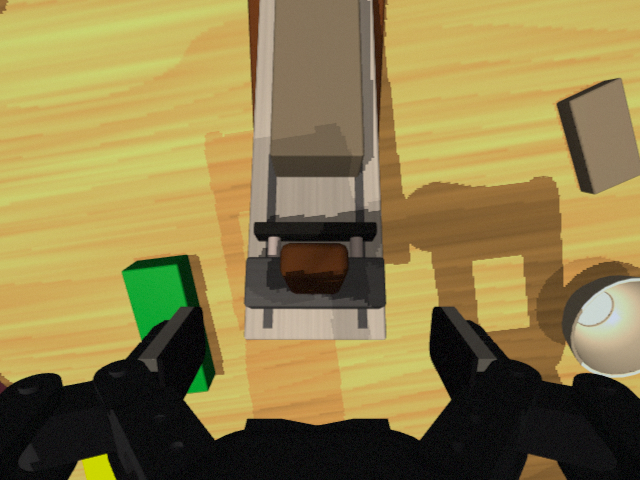

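>>> send_rows:
  increments: [-0.5, 2, 0, 0, 0, 0, 2, 0, 0, 0, 0, 1.5, 0, 0, 0, 0, 0, 0, 0, 0]

```text
clock: 13.45
tcp_pos: [470.9, -3.0, 365.8]
eef_rot: [0.051, 0.705, -0.705, -0.056]
contact_force: [0.2, -0.2, 1.0]
width: 0.998
```

```bash
python3 -c "
from h import *
go([469.5,-2.4,367],-.151-np.pi)
cv2.imwrite('pics/w11.png',vision.snapshot('wrist')[:,:,::-1])"
```

```text
tcp [470.9  -3.  365.8] yaw 2.99 tilt [-0.006  0.002 -1.   ] F [ 0.2 -0.2  1. ] w 0.998 t 13.45 q6 1.69
shift cm [ 0.15 -0.12 -0.04] turn -0.03
```

View pics/w11.png

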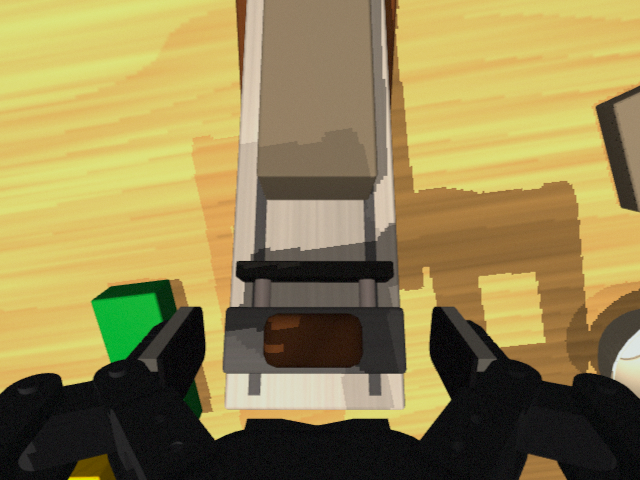

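Handle at (313,340), centred between the fingers, so I close on it.

>>> send_rows:
  increments: [0, 0, 0, 0, 220, 0, 0, 0, 0, 220, 0, 0, 0, 0, 220, 0, 0, 0, 0, 220, 0, 0, 0, 0, 220, 0, 0, 0, 0, 220, 0, 0, 0, 0, 220]
  squeeze: 50

```text
clock: 14.38
tcp_pos: [470.8, -2.2, 368.0]
eef_rot: [0.053, 0.706, -0.704, -0.054]
contact_force: [0.5, 5.1, 2.5]
width: 0.346
```

```bash
python3 -c "
from h import *
go([469.5,-2.4,367],-.151-np.pi)
cv2.imwrite('pics/w12.png',vision.snapshot('wrist')[:,:,::-1])
M=bedR(-.1512);o=r.observe();T=R.from_quat(o['eef_rot']).as_matrix();print('10mm downslope in tool cm',T.T@(-M[:,0]))"
```

```text
tcp [470.8  -2.2 368. ] yaw 2.99 tilt [-0.001  0.004 -1.   ] F [0.5 5.1 2.5] w 0.346 t 14.38 q6 1.69
shift cm [0.13 0.1  0.04] turn -0.02
10mm downslope in tool cm [-0.8669434   0.4984042   0.00154882]
```

View pics/w12.png

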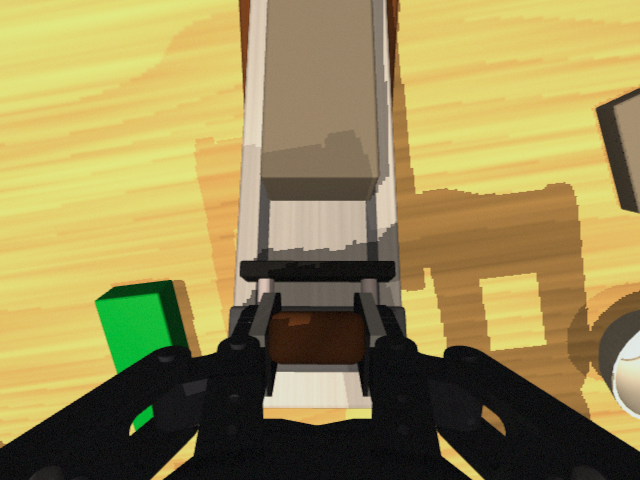

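>>> send_rows:
  increments: [-0.43, 0.25, 0, 0, 220, -0.43, 0.25, 0, 0, 220, -0.43, 0.25, 0, 0, 220, -0.44, 0.25, 0, 0, 220, -0.43, 0.25, 0, 0, 220, -0.43, 0.25, 0, 0, 220, -0.44, 0.25, 0, 0, 220, -0.43, 0.25, 0, 0, 220, 0, 0, 0, 0, 220]

```text
clock: 15.55
tcp_pos: [504.7, -7.4, 348.3]
eef_rot: [0.052, 0.706, -0.704, -0.054]
contact_force: [-2.9, 4.9, 7.7]
width: 0.342
```

```bash
cat > jaw.py <<'E'
from h import *
import sys
M=bedR(-.1512);o=r.observe()
P0=np.array([470.8,-2.2,368.0])
d=o['tcp_pos']-P0
print('bed-frame disp',(M.T@d).round(1),'force bed',(M.T@o['contact_force']).round(1),'t',o['clock'],'w',o['width'], R.from_quat(o['eef_rot']).as_matrix()[:,1].round(3))
if len(sys.argv)>1: cv2.imwrite(f'pics/w{sys.argv[1]}.png',vision.snapshot('wrist')[:,:,::-1])
E
python3 jaw.py 13
```

```text
bed-frame disp [-39.5   0.    0.1] force bed [ 7.  -4.4  4.9] t 15.55 w 0.34231059544853265 [-0.003  0.003 -1.   ]
```

View pics/w13.png

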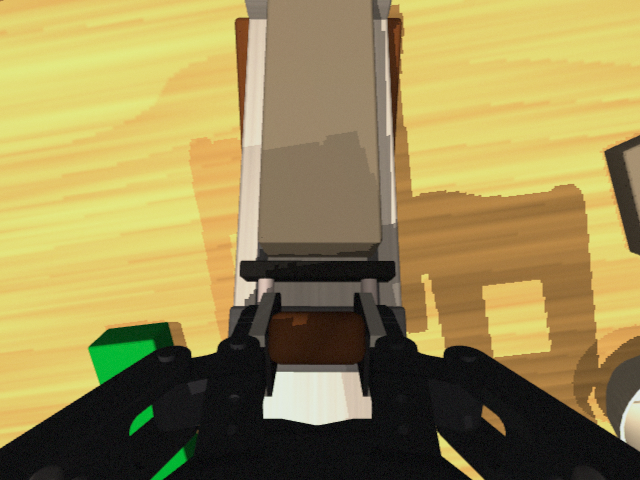

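>>> send_rows:
  increments: [-0.17, 0.1, 0, 0, 220, -0.17, 0.1, 0, 0, 220, -0.18, 0.1, 0, 0, 220, -0.17, 0.1, 0, 0, 220, -0.17, 0.1, 0, 0, 220, -0.18, 0.1, 0, 0, 220, 0, 0, 0, 0, 220]

```text
clock: 16.48
tcp_pos: [514.7, -8.9, 342.4]
eef_rot: [0.052, 0.706, -0.704, -0.055]
contact_force: [-3.7, 5.1, 8.7]
width: 0.342
```

```bash
python3 jaw.py 14
```

```text
bed-frame disp [-51.2   0.    0.1] force bed [ 8.2 -4.5  5.4] t 16.475 w 0.34198147862566475 [-0.003  0.003 -1.   ]
```

View pics/w14.png

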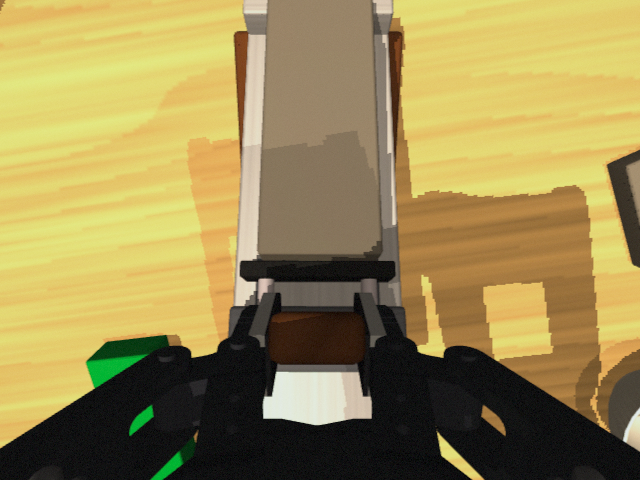

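>>> send_rows:
  increments: [-0.17, 0.1, 0, 0, 220, -0.17, 0.1, 0, 0, 220, 0, 0, 0, 0, 220]

```text
clock: 16.9
tcp_pos: [517.5, -9.3, 340.9]
eef_rot: [0.052, 0.706, -0.704, -0.055]
contact_force: [-6.5, 5.3, 13.3]
width: 0.346
```

```bash
python3 jaw.py 15
```

```text
bed-frame disp [-54.5   0.    0.2] force bed [12.9 -4.3  7.9] t 16.9 w 0.3456242760488138 [-0.004  0.004 -1.   ]
```

>>> send_rows:
  increments: [-0.17, 0.1, 0, 0, 220, 0, 0, 0, 0, 220]

```text
clock: 17.2
tcp_pos: [519.1, -9.6, 340.0]
eef_rot: [0.052, 0.706, -0.704, -0.055]
contact_force: [-6.6, 5.3, 13.2]
width: 0.344
```

```bash
python3 jaw.py 16; python3 -c "
import cv2,numpy as np
a=[cv2.resize(cv2.imread(f'pics/w{i}.png')[235:375,225:415],None,fx=2,fy=2,interpolation=2) for i in (14,15,16)]
cv2.imwrite('pics/cmp.png',np.vstack([np.hstack(a[:2]),np.hstack([a[2],a[2]*0])]))"
```

```text
bed-frame disp [-56.3   0.    0.2] force bed [13.  -4.2  7.7] t 17.2 w 0.34442571077623974 [-0.005  0.004 -1.   ]
```

View pics/cmp.png

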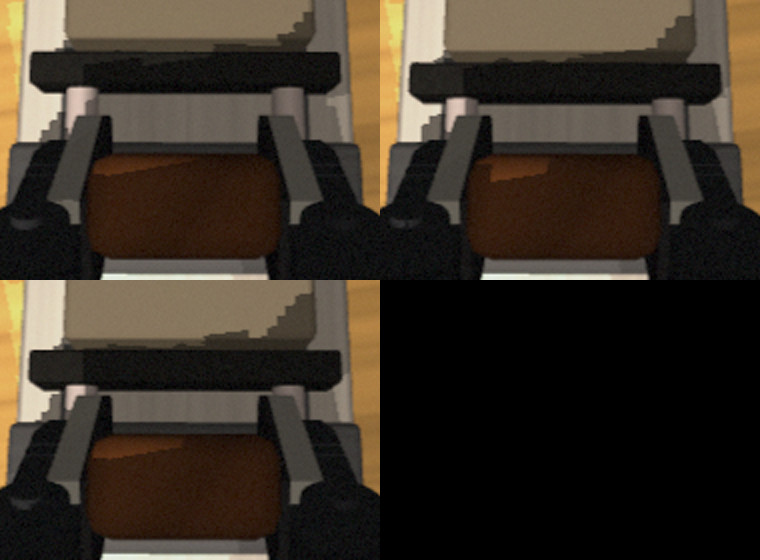

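>>> send_rows:
  increments: [-0.1, 0.06, 0, 0, 220, 0, 0, 0, 0, 220]

```text
clock: 17.5
tcp_pos: [520.0, -9.7, 339.5]
eef_rot: [0.052, 0.706, -0.704, -0.055]
contact_force: [-7.8, 5.6, 15.3]
width: 0.346
```

```bash
python3 jaw.py 17; python3 -c "
from h import *
a=[cv2.resize(cv2.imread(f'pics/w{i}.png')[235:375,225:415],None,fx=2,fy=2,interpolation=2) for i in (12,17)]
s=vision.snapshot('scene')[:,:,::-1];s=cv2.resize(s[200:330,220:380],None,fx=4,fy=4,interpolation=2)
cv2.imwrite('pics/cmp2.png',np.hstack(a));cv2.imwrite('pics/s17.png',s)
t=vision.snapshot('top')[:,:,::-1];cv2.imwrite('pics/t17.png',cv2.resize(t[165:275,290:360],None,fx=5,fy=5,interpolation=2))"
```

```text
bed-frame disp [-57.3   0.    0.2] force bed [15.1 -4.4  9. ] t 17.5 w 0.34614777245211137 [-0.005  0.004 -1.   ]
```

View pics/cmp2.png

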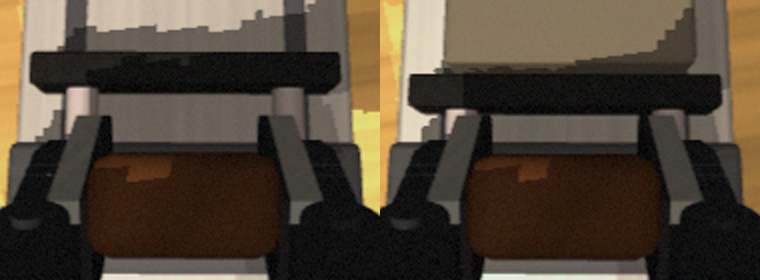

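View pics/s17.png

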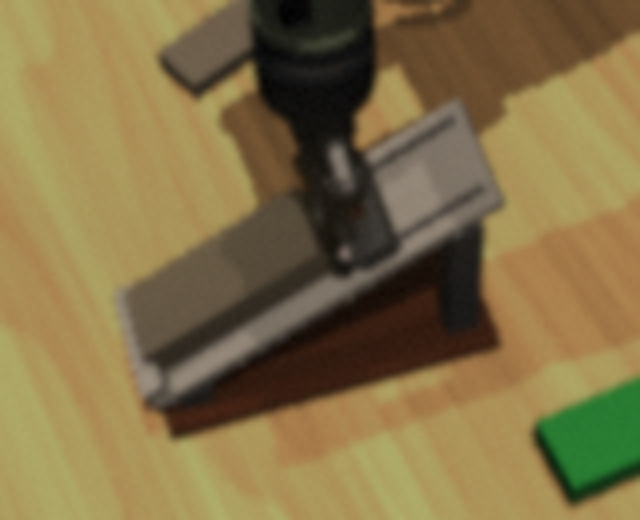

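View pics/t17.png

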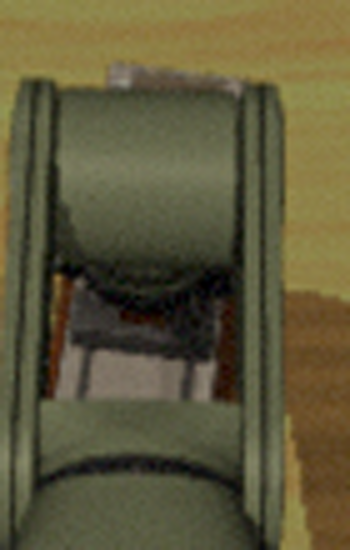

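```bash
python3 -c "
from h import *
M=bedR(-.1512); O=np.array([641.1,-26.5,35.7])+2.6*M[:,1]
h=r.observe()['tcp_pos']-[0,0,155]; h[2]
# place pad relative to current handle: handle pt = O+M@[xh,0,65]
xh=(M.T@(h-O))[0]; print('xh',xh, 'implied relaxed pad x',xh-37,(M.T@(h-O)))
b=O-0
for xs in (xh,):
  k=[[xs-37+c+dx,s,21] for dx in (0,4) for c in (0,4,6,8) for s in (-38,38)]
  p=wproj(O+np.array(k)@M.T)
  for a,q in zip(k,p): print(np.round(a,1),q.round(1))
"
```

```text
xh 180.3228315207747 implied relaxed pad x 143.3228315207747 [180.32283152  -0.93731681  67.74122542]
[143.3 -38.   21. ] [245.2 256.8]
[143.3  38.   21. ] [394.4 257. ]
[147.3 -38.   21. ] [244.8 264.6]
[147.3  38.   21. ] [394.8 264.7]
[149.3 -38.   21. ] [244.6 268.4]
[149.3  38.   21. ] [394.9 268.6]
[151.3 -38.   21. ] [244.4 272.3]
[151.3  38.   21. ] [395.1 272.5]
[147.3 -38.   21. ] [244.8 264.6]
[147.3  38.   21. ] [394.8 264.7]
[151.3 -38.   21. ] [244.4 272.3]
[151.3  38.   21. ] [395.1 272.5]
[153.3 -38.   21. ] [244.2 276.3]
[153.3  38.   21. ] [395.3 276.4]
[155.3 -38.   21. ] [244.  280.2]
[155.3  38.   21. ] [395.5 280.4]
```

Pad pressed about 5.5-5.8 mm by the pixel shift (22 px at roughly 3.9 px/mm). Release now.

>>> send_rows:
  increments: [0, 0, 0, 0, 150, 0, 0, 0, 0, 130, 0, 0, 0, 0, 80, 0, 0, 0, 0, 0, 0, 0, 0, 0, 0, 0, 0, 0, 0, 0, 0, -0.5, 0, 0, 0, 0, 0, 0, 0, 0]

```text
clock: 18.65
tcp_pos: [521.3, -10.6, 343.0]
eef_rot: [0.053, 0.706, -0.705, -0.054]
contact_force: [-0.2, -0.5, -0.3]
width: 0.998
```

```bash
python3 jaw.py 18
```

```text
bed-frame disp [-56.8   0.7   3.9] force bed [-0.1  0.6 -0.4] t 18.65 w 0.9976695543352132 [-0.002  0.001 -1.   ]
```

View pics/w18.png

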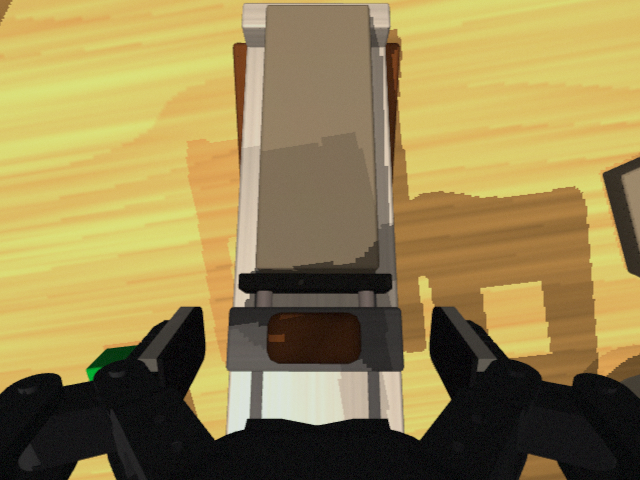

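Released. The stone runs from the stop to the pad, slightly left of centre by a pixel or two. I'll retract upward and then take final looks.

>>> send_rows:
  increments: [0, -2, 0, 0, 0, 0, -4, 0, 0, 0, 0, -4, 0, 0, 0, 0, -3, 0, 0, 0, 0, 0, 0, 0, 0]

```text
clock: 19.32
tcp_pos: [521.7, -10.9, 474.8]
eef_rot: [0.054, 0.706, -0.705, -0.053]
contact_force: [0.1, 0.7, -0.3]
width: 1.002
```

>>> send_rows:
  increments: [-3, 0, 0, 0, 0, -4, 0, 0, 0, 0, -3, 0, 0, 0, 0, 0, 0, 0, 0, 0]

```text
clock: 19.82
tcp_pos: [621.8, -26.2, 469.2]
eef_rot: [0.051, 0.706, -0.705, -0.056]
contact_force: [0.2, 0.9, 0.0]
width: 1.002
```

```bash
python3 jaw.py 19; python3 -c "
from h import *
s=vision.snapshot('scene')[:,:,::-1];cv2.imwrite('pics/s19f.png',s);s=cv2.resize(s[200:330,220:380],None,fx=4,fy=4,interpolation=2)
cv2.imwrite('pics/s19.png',s)
im=cv2.imread('pics/w19.png');cv2.imwrite('pics/w19c.png',cv2.resize(im[100:420,220:420],None,fx=1.8,fy=1.8,interpolation=2))"
```

```text
bed-frame disp [-81.8   1.  164.1] force bed [-0.1 -0.9  0.1] t 19.825 w 1.0015240777811434 [-0.007  0.002 -1.   ]
```

View pics/w19.png

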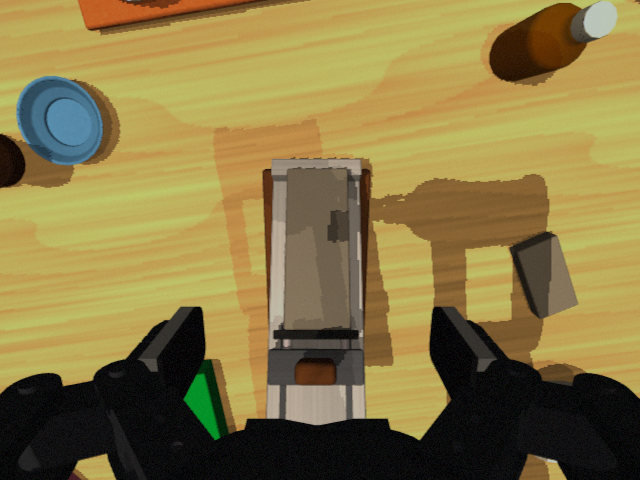

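View pics/s19f.png

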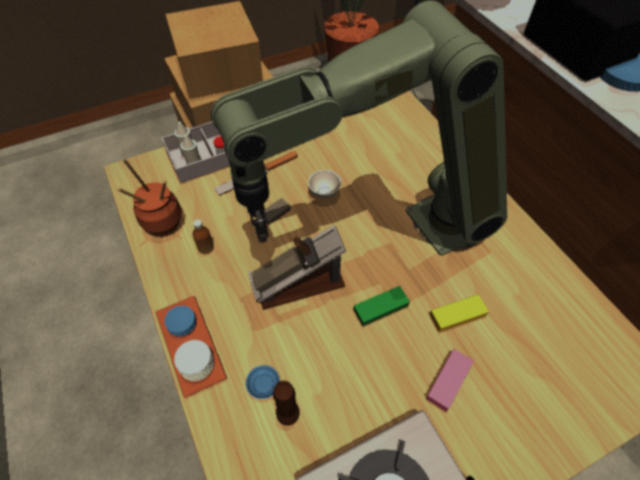

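```bash
python3 -c "
import cv2
im=cv2.imread('pics/w18.png');cv2.imwrite('pics/w18c.png',cv2.resize(im[250:380,220:410],None,fx=4,fy=4,interpolation=2))
im=cv2.imread('pics/w18.png');cv2.imwrite('pics/w18d.png',cv2.resize(im[0:60,220:410],None,fx=4,fy=4,interpolation=2))"
```

```text
(no output)
```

View pics/w18c.png

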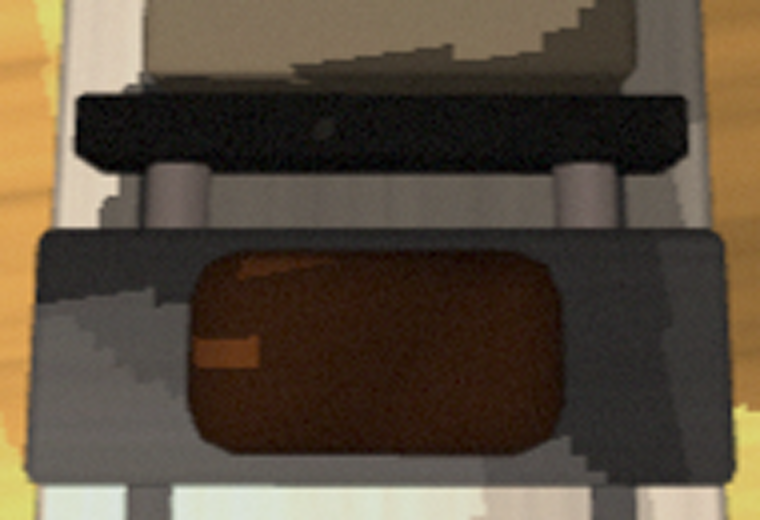

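View pics/w18d.png

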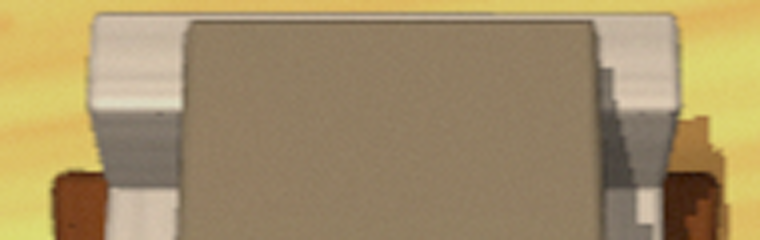

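View pics/w19c.png

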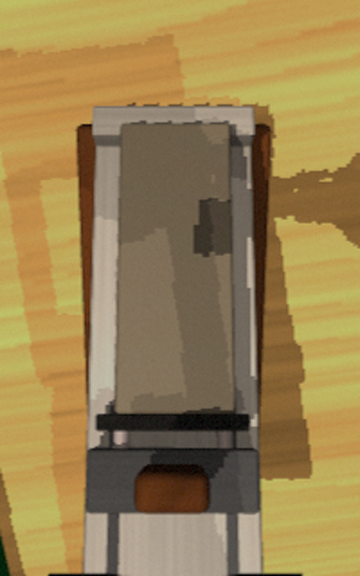

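```bash
python3 -c "
from rig import order
print(order.hand_in())"
```

```text
the job is handed in; nothing more can be done
None
```

The larger grey whetstone is on the holder, clamped end to end between the stop and the jaw. I handed the job in at about 20 s of the 64 s allowed, with the gripper open and clear of everything.

- **Placing:** I picked the stone up across its width and lowered it onto the bed until it tilted close to the slope. I then let go and it settled flat, a few millimetres short of the stop.
- **Jaw:** I slid the jaw down about 57 mm by its handle, which pushed the stone against the stop. I then released the handle.
- **Stone position:** In the last pictures the stone is straight and about 1 mm off the bed's centre line. The lower edge where it meets the stop was hidden from view. That it is home rests on the arm's reading, which puts its upper end at about 149 mm (150 expected).
- **Pad:** Pixel measurements after release put the pad at about 5.2–5.5 mm of 12 mm. Jaw travel from first contact gave 5.8 mm, and the fitted bed position 6.7 mm. All are about halfway and well short of bottoming.
- **Forces and surroundings:** The highest force I read was about 28 N, probably the fingertips touching the bed while the stone was lowered; I backed off. In the last scene view nothing else on the counter appeared moved; the arm hid parts of it.

My first bed fit was about 2.6 mm off sideways. I corrected it from the wrist camera before letting go of the stone.

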